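Match a socket flange to the stud plate and clamp it

TASK

One of the three loose square flanges on the jig board has bolt holes that match the four studs in the bay: slide it along the board into the bay, without lifting it off the board, until it drops over all four studs and lies flat on the stud plate, moving other flanges aside if they are in the way. Then swing the hold-down bar fully down over it. Leave the other two flanges flat on the board outside the bay, and leave the tools, jar, cup and other things around where they are and upright.

Things in the scene. Friction and masses are not known exactly. Their poses are not given: they have to be found in the camera images.
- jig: fixed plywood jig board, 20 mm thick (top face 20 mm above the bench), 325 x 580 mm. Origin at bench level under the middle of the stud plate; x points away from the robot, y to the left. The board spans x -250..+75, y -290..+290 mm. Its recessed bay, x -49..+46, y -47..+47 mm, has the stud plate as floor, 12 mm below the board top
- bay_mouth (a point): near (-x) edge of the bay at board-top height, jig x -49 mm. A flange slides flat over this edge into the bay, rides on the stud tips, and drops over the studs once against the end stop, if its holes match and it is let go. Steel side fences, 12 mm high, 10 mm wide, inner faces y +-47 mm, line the bay; toward -x they flare as a funnel to y +-59 mm at jig x -84 mm
- end_stop (a point): middle of the inner face of the fence across the far end of the bay (jig x +46 mm, board-top height; 12 mm high)
- row (a point): jig x -165 mm, y 0, board-top height: middle of the row in which the three flanges start, flat on the board at about jig y -175, 0 and +175 mm, in any order, turned by up to 0.35 rad from the jig's axes (so already the right way round for the studs). The strip of board in front (-x) of the row is free
- stud_plate (a point): centre of the stud plate's upper face (bay floor, 8 mm above the bench). Four fixed 10 mm studs stand on it in a trapezoid: two at jig x +22, y +-30 mm (far), two at x -22, y +-16 mm (near); bevelled tips: near ones level with the board top, far ones 1.5 mm lower
- flange_trapezoid: loose aluminium plate, 90 x 90 mm square, 10 mm thick, about 0.3 kg, lying flat; origin at the centre of its underside, z up, x and y parallel to its edges; all three flanges have this same outline, their holes are 15 mm wide and go through. Four holes in a trapezoid: two at x +22, y +-30 mm, two at x -22, y +-16 mm
- flange_rectangle: loose aluminium plate, 90 x 90 mm square, 10 mm thick, about 0.3 kg, lying flat; origin at the centre of its underside, z up, x and y parallel to its edges; all three flanges have this same outline, their holes are 15 mm wide and go through. Four holes in a rectangle: x +-22, y +-30 mm
- flange_triangle: loose aluminium plate, 90 x 90 mm square, 10 mm thick, about 0.3 kg, lying flat; origin at the centre of its underside, z up, x and y parallel to its edges; all three flanges have this same outline, their holes are 15 mm wide and go through. Three holes in a triangle: two at x +22, y +-30 mm, one at x -22, y 0
- clamp (a joint): angle of the hold-down bar, rad: 0 = fully down, lying level over the bay along jig -y (its rubber foot then 1.5 mm above a seated flange; it cannot go down over a flange that is not seated); grows as it opens upward and over to jig +y (1.57 = upright, starts at 1.65 to 2.05, leaning outward to +y; limit 2.2). Stiff hinge: stays where it is left; moving it takes about 2 N at the handle
- clamp_hinge (a point): hinge axis of the hold-down bar (along jig x), at jig x 0, y +66 mm, 40 mm above the bench
- clamp_handle (a point): middle of the black round handle of the bar (18 mm thick, 38 mm long), 119 mm from the hinge axis; handle ends 138 mm from it. The bar between is 22 mm wide, 8 mm thick; the foot (34 mm round, 20 mm deep) is on its under side, 66 mm from the hinge
- flat_file: bystander: flat steel file with wooden handle, 190 mm, lying on the board across jig y, ahead (+x) of the right-hand flange; origin under its middle
- driver: bystander: screwdriver with black handle, 170 mm, lying on the board ahead of the left-hand flange; origin under its middle
- jar: bystander: white jar, 60 mm wide, 85 mm high, on the board right of the bay; origin under its centre
- cup: bystander: ceramic cup, 68 mm wide, 75 mm high, on the board left of the bay; origin under its centre
- can: bystander: steel can, 70 mm wide, 110 mm high, on the bench beyond the jig; origin under its centre
- plaster_block: bystander: plaster block 90 x 60 x 50 mm, on the bench beyond the jig; origin under its centre

How it is judged:
On the way, in this order (a step that is already met when the one before it is completed fails the run):
1. the matching flange lies flat on the stud plate, over all four studs (horizontal distance between flange_trapezoid and stud_plate below 0.005 m and z of flange_trapezoid in the frame of jig below 0.0105 m and angle between the z axis of flange_trapezoid and the z axis of jig, either way round below 0.04 rad), for 0.2 s.
2. the hold-down bar is fully down (value of joint clamp below 0.07 rad), for 0.2 s.
At the end, for the whole second after the job is handed in: The flange with the trapezoid pattern lies flat on the stud plate (centre within 5 mm, underside within 2.5 mm, tilt under 0.04 rad), the bar is down (under 0.07 rad), and the other two lie flat and still on the board, centres over 85 mm from the stud plate centre (all of step 1 and value of joint clamp below 0.07 rad and linear speed of each of flange_trapezoid, flange_rectangle, flange_triangle below 0.02 m/s and z of flange_rectangle in the frame of jig between 0.017 and 0.024 m and angle between the z axis of each of flange_rectangle, flange_triangle and the z axis of jig, either way round below 0.05 rad and horizontal distance between each of flange_rectangle, flange_triangle and stud_plate above 0.085 m and z of flange_triangle in the frame of jig between 0.017 and 0.024 m); the robot touches nothing.
It fails at once if the matching flange is lifted off the board (its centre more than 25 mm above the board top) instead of slid (z of flange_trapezoid in the frame of jig above 0.045 m).
It fails at once if a bystander is shifted by more than 40 mm (distance of any of flat_file, driver, jar, cup, can, plaster_block from where it was at the start of the episode above 0.04 m).
It fails at once if the jar, cup or can is tipped (angle between any of jar, cup, can's own z axis and vertical above 0.6 rad).
It also fails if it takes over 72 s, if anything falls off the work surface, if the arm or the gripper's body presses on something with over 40 N, if the wrist force passes 120 N, or if a joint passes its speed limit or range.

ROBOT

A 6-joint arm with a two-finger parallel gripper is mounted at the origin on the work surface. World frame = base frame: x ahead of the robot, y to its left, z up, the work surface at z = 0. Lengths are in m, angles in rad, forces in N, time in s.
With the tool pointing down it reaches from about 0.375 to 0.925 m from the base axis. Payload 5.7 kg.
Tool frame: the origin (TCP) lies midway between the tips of the shut fingers; the grasp point (between the pads) lies 19 mm behind it; z points along the fingers, y is the line along which they close (so a half turn about z gives the same grasp; the last joint's range is limited). The gripper opens to 88 mm and grips with 3 to 60 N. Pads are 20 mm wide; open, the fingers measure 115 mm over their backs; the gripper's body (75 mm by 178 mm) begins 61 mm behind the grasp point.
Start: joints at [-0.115, 0.359, 1.51, -0, 1.272, -0.115], TCP at [0.6, -0, 0.202] pointing down, gripper open.
Joint ranges: [-2.97, 2.97], [-1.01, 2.36], [0.21, 2.38], [-0.96, 4.11], [0.2, 2.71], [-2.98, 2.98]. Speed limits (rad/s): [2.39, 2.39, 3.14, 3.14, 3.14, 3.14].

INTERFACE

Orientations are given as a unit quaternion [x, y, z, w].
In Python, from bench import move_ptp, servo_line, goto_joints, move_gripper, sleep, inverse_kinematics, capture, PlanningError, close_job, spot_in, silhouettes, current_clock, current_joint_pos, current_qvel, current_joint_torque, current_position, current_orientation, current_force, current_torque, current_finger_gap, current_grip_force gives the robot as it stands. Calls block until the motion is done:
- move_ptp(position, orientation): joint-space move of the TCP to a pose.
- servo_line(position, orientation=None, rate=0.15, contact_N=None): straight line of the TCP; orientation=None keeps the orientation; rate is the mean speed in m/s. With contact_N (N) it stops when the force on the tool has changed by that much, and returns True; else False.
- goto_joints(angles): joint-space move.
- move_gripper(opening): finger opening in m; the grip force is fixed at half the most; returns when the fingers have stopped.
- sleep(seconds).
- inverse_kinematics(position, orientation): joint angles nearest the present ones, or None.
- capture(name): name is "scene" or "side" or "wrist"; returns a dict with "image" (384x512x3 uint8, blue, green, red), "range_z" (384x512 float32, m along the optical axis (not along the pixel's ray), 0 where there is no reading), "intrinsics" (3x3 intrinsics, pixels), "k1" (the pictures are not rectified: a ray, as slopes to the right and down, at radius r is drawn at 1 + k1 r^2 times it, then the intrinsics apply), "R" (3x3) and "t" (3): a world point X has camera coordinates R X + t. Camera axes: x right, y down, z forward; pixel columns grow to the right and rows downward; lengths in m; the calibration is good to about 2 mm. A picture is of the moment at which its call begins.
A pose or a line that the arm cannot do raises PlanningError and nothing moves.
- close_job(): hands the job in; it is judged then, once.
Trained networks look in the newest picture that a camera, given by its name, has taken for a name from the list of things; names that differ only in an ending like _2 or _b are one class to them, and where a whole thing is asked for, a point or a joint stands for the part that bears it (a point fixed in the world has none). Each returns a list of dicts, best first, with "conf" (0 to 1); they miss things now and then, are a little off and sometimes report something else, mostly with a low value. They report only what shows in the picture. A call takes as long as a camera call.
- spot_in(camera, query): "xy" ([column, row] in pixels, amid what is visible of it).
- silhouettes(camera, query): "region" (384x512 bool, what is visible of it) and "xy" ([column, row] in pixels, amid what is visible of it).
Readings, each from a call of its own:
- current_clock(): time.
- current_joint_pos(): joint angles.
- current_qvel(): joint speeds.
- current_joint_torque(): joint torques, N m.
- current_position(): TCP position.
- current_orientation(): TCP orientation.
- current_force(): force on the tool from outside, world axes, zero at the start.
- current_torque(): the same for the moment, N m.
- current_finger_gap(): finger opening in m.
- current_grip_force(): force on a finger pad.
Only numpy, scipy, OpenCV 4.12 (cv2) and the standard library are available. Lean on these libraries where they do the work, as an engineer would, in place of code of your own. Each camera call takes 0.05 s, during which the arm holds its last target. There are 200 camera calls.

## Working session

There is one attempt and no reset: what is moved stays moved. The work goes in short steps, each a Python script; the robot and the scene stay as the last script left them, time stands still between calls to the robot, and variables do not carry over. Pictures are saved under pics/ and viewed, at most 10 in all, crops included, and the job is handed in when it is done.

```bash
ls; mkdir -p pics; cat > h.py <<'E'
import numpy as np, cv2
from bench import *
def cloud(c):
    K=c["intrinsics"]; h,w=c["range_z"].shape
    u,v=np.meshgrid(np.arange(w),np.arange(h))
    x=(u-K[0,2])/K[0,0]; y=(v-K[1,2])/K[1,1]
    xd,yd=x.copy(),y.copy()
    for _ in range(10):
        s=1+c["k1"]*(x*x+y*y); x=xd/s; y=yd/s
    z=c["range_z"]; P=np.stack([x*z,y*z,z],-1)
    return (P-c["t"])@c["R"]   # R^T (P-t)
def proj(c,X):
    p=np.atleast_2d(X)@c["R"].T+c["t"]; a=p[:,:2]/p[:,2:]
    a=a*(1+c["k1"]*(a**2).sum(1,keepdims=True)); K=c["intrinsics"]
    return a*[K[0,0],K[1,1]]+[K[0,2],K[1,2]]
def onplane(c,uv,z):
    K=c["intrinsics"]; d=(np.array(uv,float)-[K[0,2],K[1,2]])/[K[0,0],K[1,1]]; a=d.copy()
    for _ in range(10): a=d/(1+c["k1"]*(a@a))
    r=c["R"].T@np.array([a[0],a[1],1]); o=-c["R"].T@c["t"]
    return o+r*(z-o[2])/r[2]
E
python3 - <<'E'
from h import *
ims=[]
for n in ["scene","side"]:
    c=capture(n); cv2.imwrite(f"pics/{n}0.png",c["image"])
    P=cloud(c); o=-c["R"].T@c["t"]; print(n,o,c["intrinsics"][0,0],c["k1"], (c["range_z"]>0).mean())
    for q in ["jig","flange_trapezoid","flange_rectangle","flange_triangle","clamp","clamp_handle","cup","jar","flat_file","driver"]:
        for r in silhouettes(n,q)[:3]:
            m=r["region"]&(c["range_z"]>0); print(q,round(r["conf"],2),np.round(r["xy"]),m.sum(),np.median(P[m],0).round(3) if m.any() else None)
print(current_clock())
E
```

```text
pics
scene [1.2269915  0.34236173 0.78733935] 415.7192239310361 -0.037561757171105964 0.9960581461588541
jig 0.91 [276. 195.] 15218 [0.572 0.066 0.021]
jig 0.24 [348. 188.] 1016 [0.476 0.196 0.031]
flange_trapezoid 0.94 [288. 161.] 777 [0.448 0.024 0.031]
flange_trapezoid 0.61 [314. 212.] 362 [0.599 0.152 0.043]
flange_rectangle 0.9 [232. 144.] 549 [ 0.456 -0.152  0.031]
flange_triangle 0.58 [348. 186.] 943 [0.474 0.198 0.031]
clamp 0.92 [273. 186.] 399 [0.629 0.071 0.121]
clamp_handle 0.97 [276. 187.] 441 [0.629 0.071 0.118]
cup 0.89 [333. 245.] 1087 [0.673 0.237 0.071]
cup 0.58 [275. 184.] 369 [0.63  0.071 0.122]
jar 0.9 [173. 169.] 778 [ 0.648 -0.195  0.081]
flat_file 0.98 [208. 162.] 523 [ 0.555 -0.165  0.033]
driver 0.64 [230. 146.] 435 [ 0.457 -0.155  0.031]
driver 0.62 [314. 210.] 349 [0.6   0.15  0.043]
side [0.45508518 0.73155027 0.5644642 ] 392.780487390345 -0.06546221394332626 0.9960581461588541
jig 0.96 [290. 240.] 19753 [0.534 0.122 0.02 ]
flange_trapezoid 0.87 [335. 215.] 1119 [0.447 0.03  0.03 ]
flange_rectangle 0.69 [346. 176.] 753 [ 0.437 -0.137  0.03 ]
flange_triangle 0.61 [322. 272.] 1892 [0.468 0.205 0.03 ]
clamp 0.56 [255. 187.] 636 [0.618 0.076 0.111]
clamp_handle 0.85 [258. 186.] 633 [0.618 0.076 0.113]
cup 0.91 [206. 256.] 1659 [0.673 0.249 0.071]
jar 0.98 [274. 148.] 692 [ 0.626 -0.184  0.071]
jar 0.47 [253. 186.] 556 [0.618 0.076 0.113]
flat_file 0.67 [303. 168.] 362 [ 0.552 -0.147  0.032]
driver 0.17 [184. 216.] 1194 [0.779 0.103 0.047]
1.1
```

```bash
python3 - <<'E'
import cv2,numpy as np
a=cv2.imread("pics/scene0.png");b=cv2.imread("pics/side0.png")
cv2.imwrite("pics/s0.png",cv2.resize(a[90:330,120:440],(800,600),interpolation=cv2.INTER_CUBIC))
cv2.imwrite("pics/d0.png",cv2.resize(b[110:350,150:470],(800,600),interpolation=cv2.INTER_CUBIC))
E
```

```text
(no output)
```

View pics/s0.png

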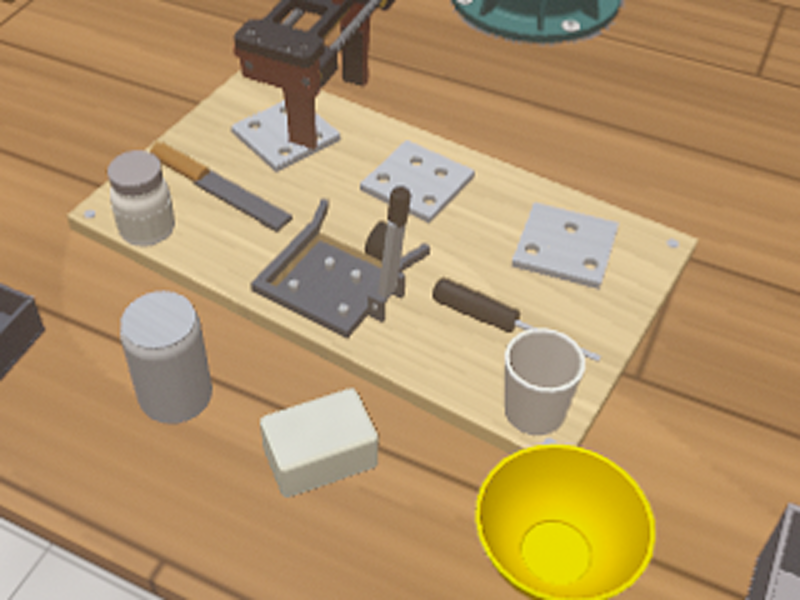

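View pics/d0.png

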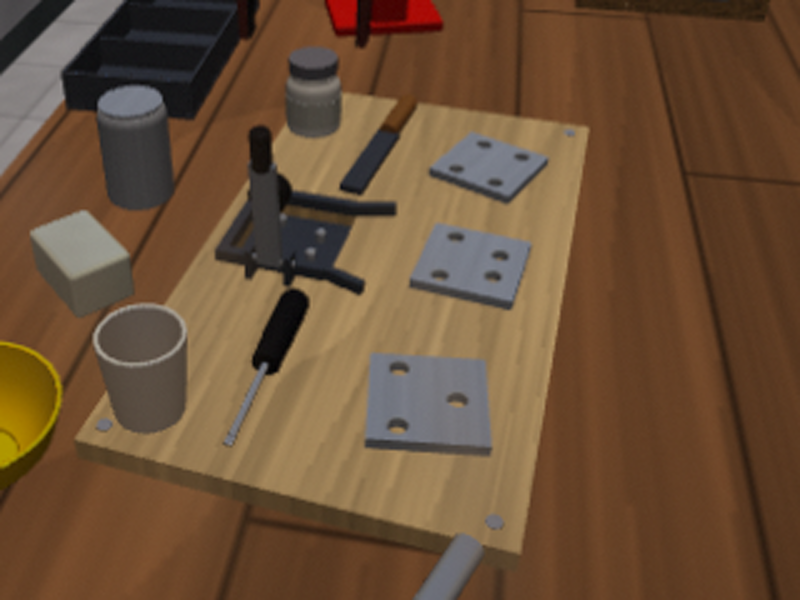

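The flange with the trapezoid pattern is the middle one: in the side crop its holes are at (455,237), (440,275), (500,255) and (493,276), and its close pair faces the robot. The right-hand flange has the rectangle and the left-hand one the triangle. The bar is upright at (260,200), and the way into the bay is clear. Next I'll measure the jig and flange poses.

```bash
cat >> h.py <<'E'
def flange(c,q,near=None):
    P=cloud(c)
    for r in silhouettes(c["name"],q):
        m=cv2.dilate(r["region"].astype(np.uint8),np.ones((5,5)))>0
        p=P[m]; p=p[(p[:,2]>.0255)&(p[:,2]<.036)]
        if len(p)<50: continue
        if near is not None and np.linalg.norm(np.median(p[:,:2],0)-near)>.1: continue
        return cv2.minAreaRect((p[:,:2]*1000).astype(np.float32)), p[:,2].mean()
def cap(n):
    c=capture(n); c["name"]=n; return c
E
python3 - <<'E'
from h import *
for n in ["scene","side"]:
    c=cap(n); P=cloud(c); 
    q=P[(abs(P[...,2]-.02)<.005)].copy(); 
    g=np.zeros((900,1100),np.uint8)
    s=q[(q[:,0]>.2)&(q[:,0]<.95)&(abs(q[:,1])<.5)]
    g[(s[:,0]*1000).astype(int),(s[:,1]*1000+550).astype(int)]=255
    g=cv2.morphologyEx(g,cv2.MORPH_CLOSE,np.ones((9,9))); k,l,st,_=cv2.connectedComponentsWithStats(g)
    i=1+st[1:,4].argmax(); yx=np.argwhere(l==i).astype(np.float32)-[0,550]
    print(n,"board",cv2.minAreaRect(yx.astype(np.float32)))
    for f in ["trapezoid","rectangle","triangle"]: print(f,flange(c,"flange_"+f))
    # bar
    h=silhouettes(n,"clamp")
    if h:
        p=P[h[0]["region"]]; p=p[(p[:,2]>.045)&(p[:,2]<.2)]; print("bar",np.median(p,0).round(3),p[p[:,2]>p[:,2].max()-.015].mean(0).round(3))
E
```

```text
Traceback (most recent call last):
IndexError: index 900 is out of bounds for axis 0 with size 900
```

```bash
python3 - <<'E'
from h import *
for n in ["scene","side"]:
    c=cap(n); P=cloud(c); 
    q=P[(abs(P[...,2]-.02)<.005)].copy(); 
    g=np.zeros((1000,1100),np.uint8)
    s=q[(q[:,0]>.2)&(q[:,0]<.95)&(abs(q[:,1])<.5)]
    g[(s[:,0]*1000).astype(int),(s[:,1]*1000+550).astype(int)]=255
    g=cv2.morphologyEx(g,cv2.MORPH_CLOSE,np.ones((9,9))); g=cv2.morphologyEx(g,cv2.MORPH_OPEN,np.ones((15,15)));k,l,st,_=cv2.connectedComponentsWithStats(g)
    i=1+st[1:,4].argmax(); yx=np.argwhere(l==i).astype(np.float32)-[0,550]
    R=cv2.minAreaRect(yx.astype(np.float32)); B=cv2.boxPoints(R)/1000
    print(n,"board",R)
    a=min([np.arctan2(*(B[(k+1)%4]-B[k])[::-1]) for k in range(4)],key=abs)
    u=np.array([np.cos(a),np.sin(a)]); O=np.array(R[0])/1000+u*.0875
    print("yaw",a,"origin",O)
    v=np.array([-u[1],u[0]])
    for (jx,jy,z) in [(22,30,.0185),(22,-30,.0185),(-22,16,.02),(-22,-16,.02),(46,47,.032),(46,-47,.032),(-84,59,.032),(-84,-59,.032)]:
        p=np.r_[O+u*jx/1000+v*jy/1000,z]; x,y=proj(c,p)[0]; cv2.circle(c["image"],(int(x*16),int(y*16)),16,(0,0,255),1,cv2.LINE_AA,4)
    x,y=proj(c,np.r_[O,.02])[0].astype(int)
    cv2.imwrite(f"pics/o_{n}.png",cv2.resize(c["image"][y-60:y+60,x-80:x+80],(800,600),interpolation=cv2.INTER_CUBIC))
    for f in ["trapezoid","rectangle","triangle"]: print(f,flange(c,"flange_"+f))
    h=silhouettes(n,"clamp")
    if h:
        p=P[h[0]["region"]]; p=p[(p[:,2]>.045)&(p[:,2]<.2)]; print("bar",np.median(p,0).round(3),p[p[:,2]>p[:,2].max()-.015].mean(0).round(3))
a=cv2.imread("pics/o_scene.png");b=cv2.imread("pics/o_side.png")
cv2.imwrite("pics/o.png",cv2.resize(np.hstack([a[:,100:700],b[:,100:700]]),(800,400)))
E
```

```text
scene board ((526.1008911132812, 9.141387939453125), (581.5200805664062, 329.024169921875), 83.73651123046875)
yaw -0.10931852 origin [ 6.13078574e-01 -4.04941328e-04]
trapezoid (((446.0932922363281, 23.612586975097656), (100.23053741455078, 96.47164154052734), 81.53395080566406), np.float64(0.030997375162956704))
rectangle (((439.3641662597656, -148.8254852294922), (96.34703826904297, 93.3701400756836), 65.89862823486328), np.float64(0.03094583022850402))
triangle (((470.33953857421875, 195.8714599609375), (94.68291473388672, 90.99185943603516), 5.160835266113281), np.float64(0.03106228403429158))
bar [0.629 0.071 0.121] [0.626 0.078 0.176]
side board ((525.0859985351562, 12.408477783203125), (581.0858764648438, 326.808837890625), 83.39006042480469)
yaw -0.115365095 origin [0.61200437 0.00233641]
trapezoid (((445.535888671875, 21.170082092285156), (95.94889831542969, 88.75093078613281), 80.50602722167969), np.float64(0.03030388389685648))
rectangle (((437.1229248046875, -146.2410888671875), (93.94879913330078, 90.62210083007812), 64.399658203125), np.float64(0.029989723313950195))
triangle (((468.70758056640625, 198.18418884277344), (88.81682586669922, 93.53636169433594), 5.658455848693848), np.float64(0.029995810494502218))
bar [0.618 0.076 0.114] [0.62  0.083 0.173]
```

View pics/o.png

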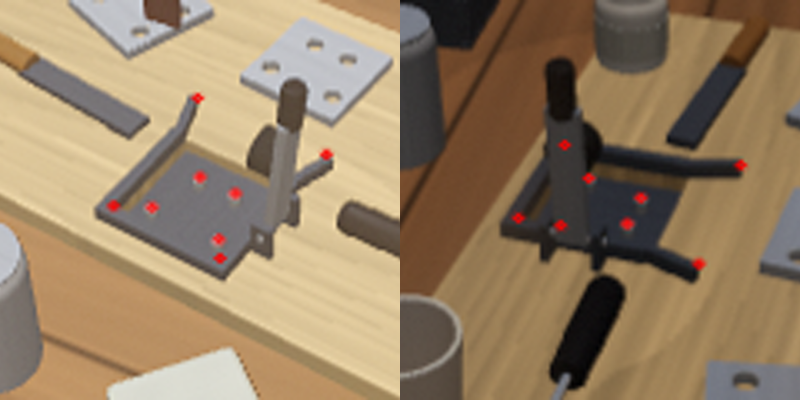

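```bash
cat >> h.py <<'E'
from scipy.spatial.transform import Rotation as Rn
A=-.112; O=np.array([.6125,.001]); U=np.array([np.cos(A),np.sin(A)]); V=np.array([-U[1],U[0]])
def W(jx,jy,z): return np.r_[O+U*jx+V*jy,z].tolist()
def ori(tilt=0,flip=False):
    "tool down, y along jig y; tilt>0 leans the body toward jig -x"
    z=np.array([np.sin(tilt),0,-np.cos(tilt)]); y=np.array([0,-1. if not flip else 1.,0]); x=np.cross(y,z)
    return (Rn.from_euler("z",A)*Rn.from_matrix(np.c_[x,y,z])).as_quat().tolist()
def J(p): d=np.array(p[:2])-O; return np.r_[d@U,d@V,p[2]].round(4)
E
python3 - <<'E'
from h import *
print(Rn.from_quat(current_orientation()).as_matrix().round(2), current_finger_gap())
for t in (0,.1,.18):
  for f in (0,1):
    for jx,z in((-.234,.0235),(-.234,.1),(-.055,.0235)):
      q=inverse_kinematics(W(jx,0,z),ori(t,f)); print(t,f,jx,z,None if q is None else np.round(q,2))
E
```

```text
[[-0.  1. -0.]
 [ 1.  0. -0.]
 [-0. -0. -1.]] 0.08771568943531222
0 0 -0.234 0.0235 [-0.11  0.35  2.16 -0.    0.63  1.57]
0 0 -0.234 0.1 [-0.11  0.19  2.08 -0.    0.87  1.57]
0 0 -0.055 0.0235 [-0.11  0.52  1.78 -0.    0.85  1.57]
0 1 -0.234 0.0235 [-0.11  0.35  2.16 -0.    0.63 -1.57]
0 1 -0.234 0.1 [-0.11  0.19  2.08 -0.    0.87 -1.57]
0 1 -0.055 0.0235 [-0.11  0.52  1.78 -0.    0.85 -1.57]
0.1 0 -0.234 0.0235 [-0.11  0.32  2.24 -0.    0.48  1.57]
0.1 0 -0.234 0.1 [-0.11  0.14  2.16 -0.    0.74  1.57]
0.1 0 -0.055 0.0235 [-0.11  0.48  1.87 -0.    0.69  1.57]
0.1 1 -0.234 0.0235 [-0.11  0.32  2.24 -0.    0.48 -1.57]
0.1 1 -0.234 0.1 [-0.11  0.14  2.16 -0.    0.74 -1.57]
0.1 1 -0.055 0.0235 [-0.11  0.48  1.87 -0.    0.69 -1.57]
0.18 0 -0.234 0.0235 [-0.11  0.3   2.31 -0.    0.35  1.57]
0.18 0 -0.234 0.1 [-0.11  0.1   2.22 -0.    0.64  1.57]
0.18 0 -0.055 0.0235 [-0.11  0.46  1.94 -0.    0.56  1.57]
0.18 1 -0.234 0.0235 [-0.11  0.3   2.31 -0.    0.35 -1.57]
0.18 1 -0.234 0.1 [-0.11  0.1   2.22 -0.    0.64 -1.57]
0.18 1 -0.055 0.0235 [-0.11  0.46  1.94 -0.    0.56 -1.57]
```

```bash
python3 - <<'E'
from h import *
T=.17; q=ori(T)
move_ptp(W(-.15,0,.2),q); move_gripper(.044)
move_ptp(W(-.234,0,.07),q)
print(servo_line(W(-.234,0,.0235),rate=.08,contact_N=6), J(current_position()))
print(servo_line(W(-.08,0,.0235),rate=.07,contact_N=15), J(current_position()),current_force(),current_clock())
c=cap("scene"); cv2.imwrite("pics/p1.png",cv2.resize(c["image"][90:250,180:400],(800,580),interpolation=cv2.INTER_CUBIC)); print(flange(c,"flange_trapezoid"))
E
```

```text
False [-0.233 -0.     0.024]
False [-0.0804  0.      0.0235] [-0.87588047 -0.53687554 -0.03464925] 7.7167
(((446.9548034667969, 19.383628845214844), (91.8302230834961, 94.01129150390625), 79.73206329345703), np.float64(0.030938678813434914))
```

View pics/p1.png

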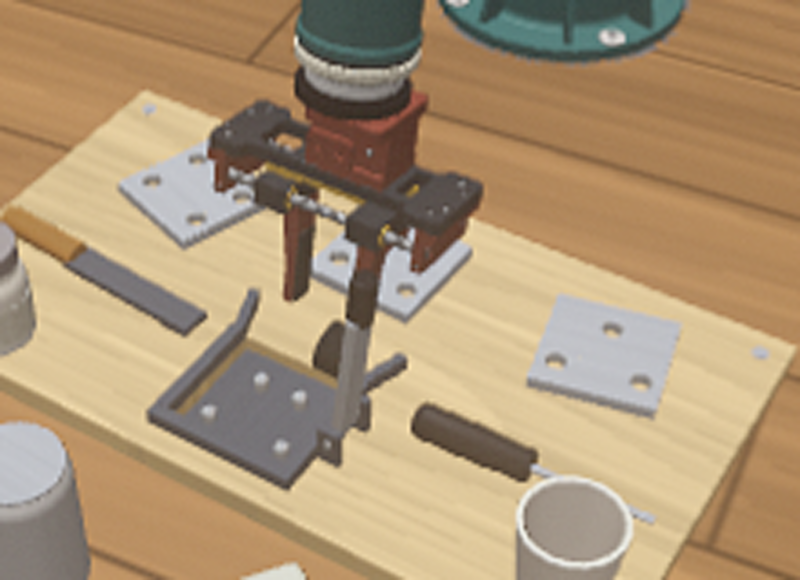

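The fingers passed over the flange: it is still at about (390,270) in the crop, with the tips beyond it at (295,298). Next I'll measure the real tip height.

```bash
python3 - <<'E'
from h import *
print(current_finger_gap(), J(current_position()))
for n in("scene","side"):
    c=cap(n); P=cloud(c); d=P[...,:2]-O; j=np.stack([d@U,d@V,P[...,2]],-1)
    for jy in (-.03,.03):
        print(n,jy,proj(c,W(-.08,jy,.0235)))
    m=(j[...,0]>-.13)&(j[...,0]<-.06)&(abs(j[...,1])<.05)&(j[...,2]>.024)
    for k in (m&(j[...,1]<0), m&(j[...,1]>0)):
        z=j[k]
        if len(z): z=z[z[:,2].argsort()]; print(len(z),z[:40:6].round(3).tolist())
    if n=="side": cv2.imwrite("pics/p2.png",cv2.resize(c["image"][100:300,200:460],(780,600),interpolation=cv2.INTER_CUBIC))
E
```

```text
0.04405065757388394 [-0.0802  0.      0.0235]
scene -0.03 [[259.98391312 177.17849909]]
scene 0.03 [[279.48369768 185.8323211 ]]
2296 [[-0.124, -0.026, 0.024], [-0.11, -0.011, 0.024], [-0.086, -0.034, 0.025], [-0.122, -0.01, 0.026], [-0.123, -0.042, 0.028], [-0.123, -0.017, 0.029], [-0.123, -0.014, 0.03]]
3486 [[-0.076, 0.046, 0.024], [-0.117, 0.022, 0.024], [-0.077, 0.042, 0.025], [-0.121, 0.04, 0.027], [-0.121, 0.037, 0.029], [-0.12, 0.032, 0.03], [-0.128, 0.024, 0.031]]
side -0.03 [[303.03347085 201.09046126]]
side 0.03 [[296.66397622 216.09404801]]
109 [[-0.129, -0.021, 0.029], [-0.126, -0.034, 0.031], [-0.129, -0.022, 0.031], [-0.128, -0.001, 0.031], [-0.127, -0.04, 0.033], [-0.129, -0.023, 0.126], [-0.121, -0.023, 0.135]]
2511 [[-0.127, 0.043, 0.025], [-0.129, 0.044, 0.029], [-0.126, 0.042, 0.029], [-0.128, 0.031, 0.03], [-0.125, 0.025, 0.03], [-0.125, 0.014, 0.03], [-0.127, 0.036, 0.03]]
```

View pics/p2.png

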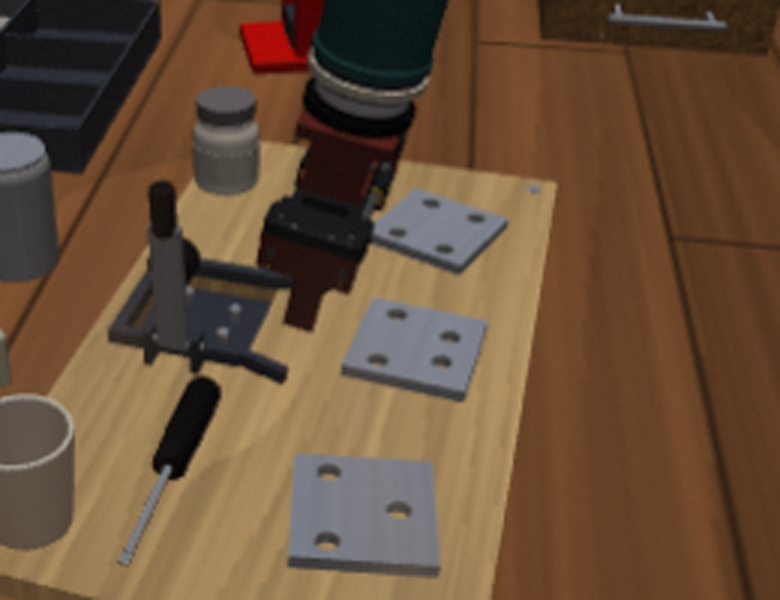

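Tip position and calibration agree, so the fingers must have ridden over the edge somehow. I'll retry in small logged steps, nearly vertical and lower.

```bash
python3 - <<'E'
from h import *
q=ori(.05)
p=current_position(); servo_line([p[0],p[1],.06],rate=.15)
move_ptp(W(-.236,0,.06),q)
print(servo_line(W(-.236,0,.0222),rate=.06,contact_N=6), J(current_position()))
for x in np.arange(-.230,-.19,.006):
    s=servo_line(W(x,0,.0222),rate=.06,contact_N=15); f=flange(cap("side"),"flange_trapezoid",O+U*-.16)
    print(s,J(current_position()),np.round(current_force(),1),f and np.round(J([f[0][0][0]/1e3,f[0][0][1]/1e3,f[1]]),4))
    if s: break
print(current_clock())
E
```

```text
False [-0.2357  0.      0.0222]
False [-0.2297  0.      0.0224] [-0.6 -0.9 -0.6] [-0.1681  0.0021  0.0303]
False [-0.224  -0.      0.0222] [ 1.2  0.2 -0.5] [-0.168   0.0017  0.0303]
False [-0.218  -0.      0.0222] [-1.1 -0.1  0.6] [-0.168   0.0022  0.0303]
False [-0.212   0.      0.0222] [ 0.1 -0.3 -0.7] [-0.168   0.0022  0.0303]
False [-0.2059 -0.      0.0222] [-0.2 -0.7 -0.1] [-0.1681  0.0033  0.0303]
False [-0.2     0.      0.0222] [-0.6 -0.2 -0.1] [-0.1681  0.0026  0.0302]
False [-0.194   0.      0.0222] [-0.2 -0.7  0.4] [-0.1682  0.0021  0.0303]
12.1917
```

```bash
python3 - <<'E'
from h import *
a=cap("side")["image"][130:290,230:410]; b=cap("wrist")["image"]
a=cv2.resize(a,(450,400),interpolation=cv2.INTER_CUBIC); b=cv2.resize(b,(350,262))
b=cv2.copyMakeBorder(b,0,138,0,0,0); cv2.imwrite("pics/p3.png",np.hstack([a,b]))
E
```

```text
(no output)
```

View pics/p3.png

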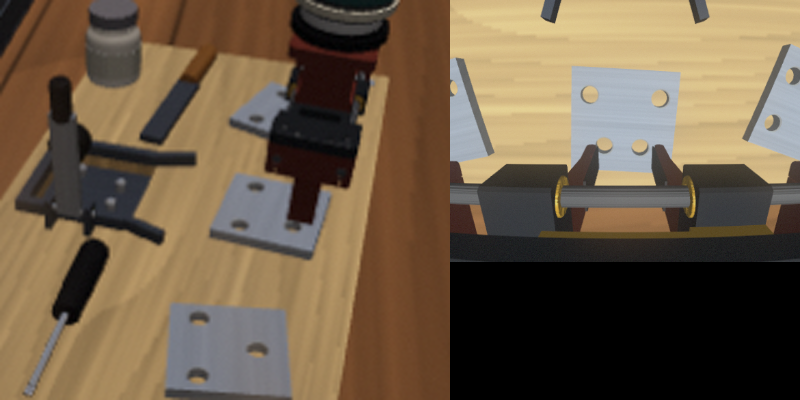

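The tips show about 5–8 px higher than the TCP projects, so with the fingers open they really sit about 10 mm above the TCP. I'll touch the flange top and read the offset.

```bash
python3 - <<'E'
from h import *
q=ori(.05); p=np.array(current_position())
print(servo_line([p[0],p[1],.006],rate=.02,contact_N=5), J(current_position()),np.round(current_force(),1))
p=np.array(current_position());servo_line([p[0],p[1],.05],rate=.15)
c=cap("side"); f=flange(c,"flange_trapezoid",O+U*-.16); print(f and J([f[0][0][0]/1e3,f[0][0][1]/1e3,0]),f)
E
```

```text
True [-0.1942  0.      0.01  ] [-1.4  0.1  8.8]
[-0.1681  0.0023  0.    ] (((445.7518615722656, 22.047229766845703), (94.91313171386719, 89.06024169921875), 80.24518585205078), np.float64(0.030241908531808116))
```

The fingertips really sit about 19 mm behind the reported TCP. I'll touch the board to set the height, then push with force logged.

```bash
python3 - <<'E'
from h import *
q=ori(.17)
move_ptp(W(-.236,0,.05),q)
servo_line(W(-.236,0,.012),rate=.1,contact_N=6)
s=servo_line(W(-.236,0,-.006),rate=.02,contact_N=4); z=current_position()[2]; print("touch",s,z)
z+=.0025
servo_line(W(-.236,0,z),rate=.05)
for x in (-.19,-.13,-.09):
    s=servo_line(W(x,0,z),rate=.06,contact_N=15); f=flange(cap("side"),"flange_trapezoid")
    print(s,J(current_position()),np.round(current_force(),1),f and (J([f[0][0][0]/1e3,f[0][0][1]/1e3,f[1]]),f[0][2]))
    if s: break
print(current_clock())
E
```

```text
touch True 0.0011622356436251022
False [-0.1899  0.      0.0038] [ 0.1  0.7 -0.5] (array([-0.1392,  0.0045,  0.0303]), 84.22305297851562)
True [-0.1474 -0.0002  0.0025] [ 0.1 -0.1  0.3] (array([-0.0954,  0.0043,  0.0304]), 86.72361755371094)
17.0
```

```bash
python3 - <<'E'
from h import *
z=.0036
for x in (-.13,-.11,-.09,-.075,-.065):
    s=servo_line(W(x,0,z),rate=.04,contact_N=25); f=flange(cap("side"),"flange_trapezoid")
    print(s,J(current_position()),np.round(current_force(),1),f and (J([f[0][0][0]/1e3,f[0][0][1]/1e3,f[1]]),f[0][1:]))
    if s: break
c=cap("scene");cv2.imwrite("pics/p4.png",cv2.resize(c["image"][120:260,180:360],(771,600),interpolation=cv2.INTER_CUBIC))
print(current_clock())
E
```

```text
True [-1.466e-01 -1.000e-04  1.300e-03] [-0.3  1.   2.7] (array([-0.0953,  0.0039,  0.0303]), ((123.65300750732422, 97.71653747558594), 86.73714447021484))
17.5
```

View pics/p4.png

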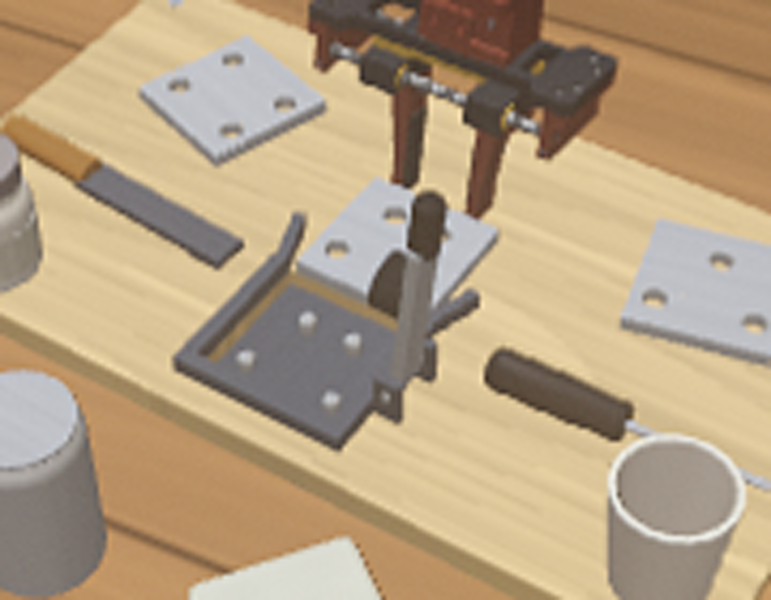

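The flange is jammed on the left flare, about 4 mm too far left and turned about 3° (front-left corner behind the bar, near (440,330)). I'll nudge it right with shut fingers on its left edge, then push again slightly higher off the board.

```bash
python3 - <<'E'
from h import *
q=ori(0.17); f0=ori(0)
p=J(current_position()); servo_line(W(p[0]-.008,0,.006),rate=.1); servo_line(W(p[0]-.015,0,.05),rate=.15)
move_gripper(0.0)
move_ptp(W(-.102,.085,.05),f0)
servo_line(W(-.102,.085,.014),rate=.1,contact_N=6)
s=servo_line(W(-.102,.085,-.008),rate=.02,contact_N=4); z=current_position()[2]; print("touch",s,z)
z+=.003; servo_line(W(-.102,.085,z),rate=.05)
s=servo_line(W(-.102,.059,z),rate=.04,contact_N=15); print(s,J(current_position()))
f=flange(cap("side"),"flange_trapezoid"); print(J([f[0][0][0]/1e3,f[0][0][1]/1e3,f[1]]),f[0])
f=flange(cap("scene"),"flange_trapezoid"); print(f and J([f[0][0][0]/1e3,f[0][0][1]/1e3,f[1]]),f)
print(current_clock())
E
```

```text
touch True -0.00022633291226972774
False [-0.1019  0.059   0.0028]
[-0.1078  0.0095  0.0301] ((506.4184875488281, 22.52776336669922), (107.32495880126953, 63.14727783203125), 83.16285705566406)
[-0.0905  0.0037  0.0312] (((523.0105590820312, 14.771976470947266), (114.95951080322266, 90.87171936035156), 80.90168762207031), np.float64(0.031222845898722772))
21.9917
```

```bash
cat >> h.py <<'E'
def edges(n):
    c=cap(n); P=cloud(c); d=P[...,:2]-O; j=np.stack([d@U,d@V,P[...,2]],-1)
    out=[]
    for a in (-.135,-.12,-.105):
        m=(j[...,0]>a)&(j[...,0]<a+.015)&(abs(j[...,1])<.058)&(j[...,2]>.0265)&(j[...,2]<.034); y=j[m][:,1]
        if len(y): out.append((y.min().round(4),y.max().round(4)))
    m=(abs(j[...,1])<.03)&(j[...,2]>.0265)&(j[...,2]<.034)&(j[...,0]>-.2)&(j[...,0]<.0); x=j[m][:,0]
    return out,np.percentile(x,[0,100]).round(4) if len(x) else None
E
python3 - <<'E'
from h import *
servo_line(W(-.102,.075,.01),rate=.1); servo_line(W(-.102,.085,.06),rate=.2)
move_gripper(.044); move_ptp(W(-.185,0,.05),ori(.17))
print(edges("side"),edges("scene"))
z=.0055
servo_line(W(-.175,0,.02),rate=.1); servo_line(W(-.175,0,z),rate=.05)
for x in (-.146,-.135,-.12,-.105,-.09,-.075,-.065):
    s=servo_line(W(x,0,z),rate=.05,contact_N=20)
    print(s,J(current_position()),np.round(current_force(),1))
    if s: break
print(edges("side"),current_clock())
E
```

```text
([(np.float64(-0.0425), np.float64(0.0494)), (np.float64(-0.0422), np.float64(0.0491)), (np.float64(-0.0418), np.float64(0.0489))], array([-0.1397, -0.0491])) ([(np.float64(-0.0446), np.float64(0.0466)), (np.float64(-0.0516), np.float64(0.0462)), (np.float64(-0.0441), np.float64(0.0468))], array([-0.1402, -0.0453]))
False [-0.146  -0.      0.0054] [-0.   0.3  0.4]
True [-0.1454 -0.      0.0041] [-0.6 -0.  -0.4]
([(np.float64(-0.0284), np.float64(0.05)), (np.float64(-0.0412), np.float64(0.0492)), (np.float64(-0.0421), np.float64(0.0505))], array([-0.1609, -0.0478])) 26.1333
```

```bash
python3 - <<'E'
from h import *
servo_line(W(-.155,0,.006),rate=.15); servo_line(W(-.16,0,.05),rate=.25)
move_gripper(0.0)
move_ptp(W(-.102,.08,.03),ori(0))
servo_line(W(-.102,.08,.003),rate=.12)
s=servo_line(W(-.102,.0555,.003),rate=.05,contact_N=15); print(s,J(current_position()))
servo_line(W(-.102,.07,.01),rate=.15); servo_line(W(-.102,.085,.05),rate=.25)
move_gripper(.044); move_ptp(W(-.185,0,.045),ori(.17))
print(edges("side"),edges("scene"))
z=.0055
servo_line(W(-.17,0,z),rate=.12)
for x in (-.146,-.135,-.12,-.105,-.09,-.075,-.065):
    s=servo_line(W(x,0,z),rate=.06,contact_N=20)
    print(s,J(current_position()),np.round(current_force(),1))
    if s: break
print(edges("side"),current_clock())
E
```

```text
False [-0.1019  0.0551  0.0031]
([(np.float64(-0.0465), np.float64(0.046)), (np.float64(-0.0453), np.float64(0.047)), (np.float64(-0.0455), np.float64(0.0483))], array([-0.1382, -0.0475])) ([(np.float64(-0.0463), np.float64(0.0441)), (np.float64(-0.0469), np.float64(0.0449)), (np.float64(-0.0459), np.float64(0.0446))], array([-0.1378, -0.0453]))
False [-0.1456 -0.      0.0057] [0.1 0.1 0. ]
False [-0.1341 -0.      0.0056] [-0.4  0.1  0.1]
False [-0.1192 -0.      0.0056] [-0.1  0.7 -0.1]
False [-0.1042 -0.      0.0056] [ 0.3 -0.3  0.3]
False [-0.0893  0.      0.0056] [-0.5  0.3 -0.4]
False [-0.0745 -0.      0.0056] [0.6 0.1 0. ]
False [-0.0639 -0.      0.0057] [-0.8  0.2  0.4]
([], array([-0.0804, -0.0003])) 34.4333
```

It's past the mouth. Now the final push to the end stop.

```bash
python3 - <<'E'
from h import *
s=servo_line(W(-.044,0,.0055),rate=.03,contact_N=12)
print(s,J(current_position()),np.round(current_force(),1))
servo_line(W(-.075,0,.008),rate=.08); servo_line(W(-.12,0,.06),rate=.2)
for n in("side","scene"):
    c=cap(n); P=cloud(c); d=P[...,:2]-O; j=np.stack([d@U,d@V,P[...,2]],-1)
    m=(abs(j[...,0])<.04)&(abs(j[...,1])<.04)&(j[...,2]<.034); print(n,m.sum(),np.percentile(j[m][:,2],[10,30,50,70,90]).round(4))
cv2.imwrite("pics/p5.png",cv2.resize(c["image"][120:260,180:360],(771,600),interpolation=cv2.INTER_CUBIC))
print(current_clock())
E
```

```text
False [-0.0439 -0.      0.0055] [ 0.5 -0.3  0. ]
side 393 [0.0172 0.018  0.0186 0.0191 0.0199]
scene 700 [0.0171 0.0185 0.0195 0.0202 0.0213]
36.4167
```

View pics/p5.png

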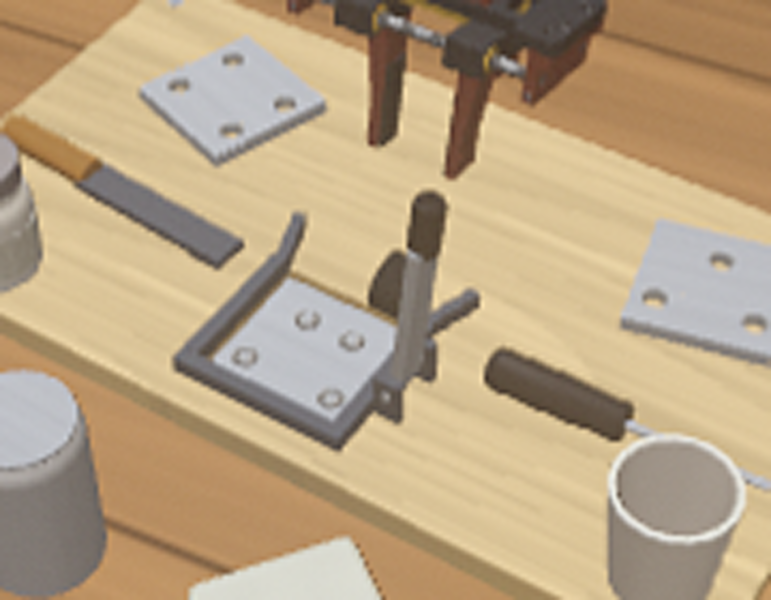

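It's seated: four studs show through the holes at (308,320), (352,341), (245,356) and (331,398), and the top is at about 19 mm. Next I swing the bar, with the side of the shut fingers first and then the tips from above.

```bash
python3 - <<'E'
from h import *
D=.0195; f=ori(0)
C=lambda t:(.066-.119*np.cos(t),.04+.119*np.sin(t))
servo_line(W(-.12,0,.2),rate=.35); move_gripper(0)
move_ptp(W(-.06,.135,.2),f); move_ptp(W(0,.135,.155-D),f)
for t in (1.65,1.4,1.2,1.05,.95):
    y,z=C(t); s=servo_line(W(0,y+.022,z-.004-D),rate=.12,contact_N=20)
    if s: print("hit",t,current_force()); break
print(J(current_position()),current_clock())
p=J(current_position()); servo_line(W(0,p[1]+.012,p[2]),rate=.15); servo_line(W(0,p[1]+.012,.19-D),rate=.25)
y,z=C(1.0); servo_line(W(0,y,.19-D),rate=.25)
for t in (.85,.65,.45,.25,.1,-.03):
    y,z=C(t); s=servo_line(W(0,y,z+.009/np.cos(t)+.0135*np.tan(max(t,0))-D),rate=.1,contact_N=15)
    if s: print("hit",t,current_force()); break
print(J(current_position()),current_clock())
p=J(current_position()); servo_line(W(0,p[1],.12),rate=.3); servo_line(W(-.15,p[1],.15),rate=.35)
c=cap("scene");cv2.imwrite("pics/p6.png",cv2.resize(c["image"][100:280,160:400],(800,600),interpolation=cv2.INTER_CUBIC))
P=cloud(c); d=P[...,:2]-O; j=np.stack([d@U,d@V,P[...,2]],-1)
m=(abs(j[...,0])<.012)&(j[...,2]>.03)&(j[...,1]<.07)&(j[...,1]>-.08); v=j[m]
for a in np.arange(-.08,.07,.02):
    k=v[(v[:,1]>=a)&(v[:,1]<a+.02),2]; print(round(a,2),len(k),np.median(k).round(4) if len(k) else None,end="; ")
print(current_clock())
E
```

```text
[-0.0004  0.0185  0.1129] 40.6167
hit 0.65 [-0.76553127 -5.05433073  3.19778288]
[ 0.0015 -0.021   0.1306] 42.25
-0.08 1 0.0314; -0.06 33 0.0333; -0.04 40 0.1403; -0.02 103 0.1252; 0.0 113 0.1015; 0.02 108 0.0817; 0.04 98 0.0612; 0.06 39 0.0461; 43.1333
```

View pics/p6.png

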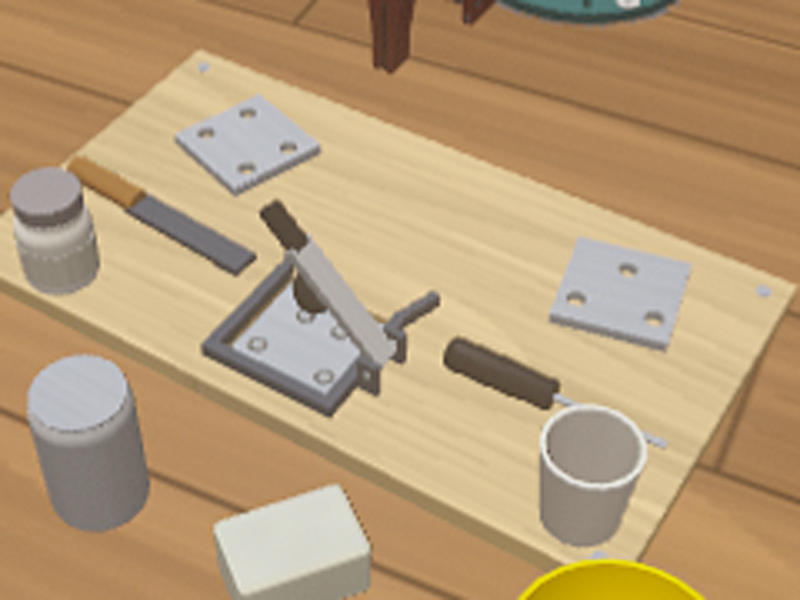

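The bar is at about 45°, with its handle at (280,222). The push stopped early on a contact spike, so I'll go on pressing from above with a higher limit and more slowly.

```bash
python3 - <<'E'
from h import *
D=.0195; f=ori(0)
C=lambda t:(.066-.119*np.cos(t),.04+.119*np.sin(t))
y,z=C(.75); servo_line(W(0,y,.185-D),f,rate=.25)
for t in (.7,.58,.46,.34,.22,.1,.03,-.03):
    y,z=C(t); s=servo_line(W(0,y,z+.009/np.cos(t)+.0135*np.tan(max(t,0))-D),rate=.06,contact_N=40 if t>0 else 15)
    print(round(t,2),s,np.round(current_force(),1))
    if s: break
print(J(current_position()),current_clock())
p=J(current_position()); servo_line(W(0,p[1],.1),rate=.3); servo_line(W(-.15,p[1],.15),rate=.35)
c=cap("scene");cv2.imwrite("pics/p7.png",cv2.resize(c["image"][100:280,160:400],(800,600),interpolation=cv2.INTER_CUBIC))
P=cloud(c); d=P[...,:2]-O; j=np.stack([d@U,d@V,P[...,2]],-1)
m=(abs(j[...,0])<.009)&(j[...,2]>.034)&(j[...,1]<.06)&(j[...,1]>-.08); v=j[m]
print(np.polyfit(v[:,1],v[:,2],1),v[:,2].min(),v[:,2].max())
print(current_clock())
E
```

```text
0.7 False [-4.2 -7.   5.8]
0.58 False [ -8.1 -19.2  14.2]
0.46 False [-10.3 -28.5  16.2]
0.34 False [0.1 0.7 0.3]
0.22 False [ 0.3 -0.1  0.2]
0.1 False [-0.1  0.5  0.4]
0.03 False [-0.7 -0.3  0.4]
-0.03 True [-3.2  0.3 14.3]
[ 0.0013 -0.0531  0.028 ] 47.4417
[-0.01453354  0.04587534] 0.03531728701916105 0.0542474701424456
48.4833
```

View pics/p7.png

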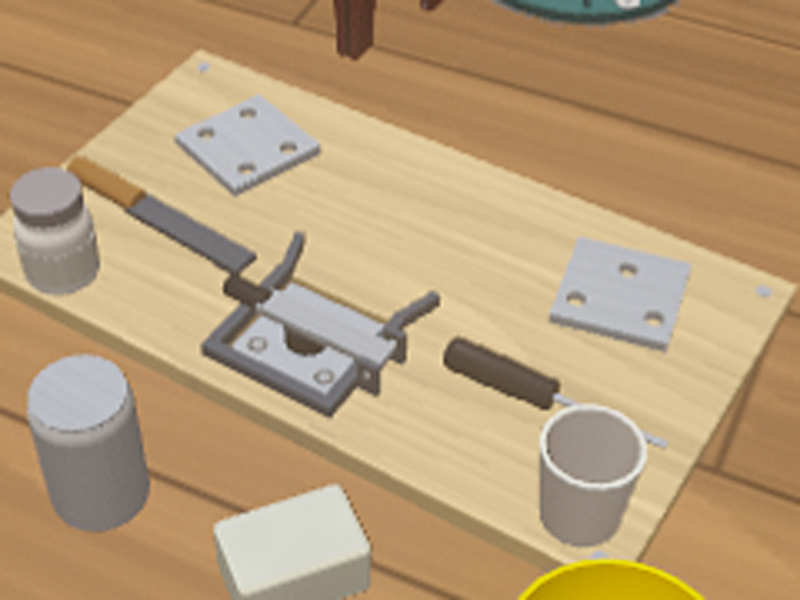

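The bar lies level over the seated flange, with its handle at (247,290). Its slope is about 0.015 rad and it stopped hard at 14 N. Tools, cup, jar and the other flanges are where they were, so I'm handing in.

```bash
python3 -c "
from bench import *
print(close_job())"
```

```text
the job is handed in; nothing more can be done
None
```

The trapezoid flange is seated flat over all four studs and the hold-down bar is fully down; the other two flanges and the bystanders look undisturbed, and the job is handed in at about 48 s of the allowed 72 s (no verdict was returned).

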